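# Open the spring-lid box of wheel sets

## Robot

A 6-joint arm with a two-finger parallel gripper is mounted at the origin on a cart in front of the work surface, level with it; the furniture and walls round the work are solid. World frame = base frame: x ahead of the robot, y to its left, z up, the work surface at z = 0. Lengths are in m, angles in rad, forces in N, time in s.
With the tool pointing down it reaches from about 0.35 to 0.975 m from the base axis. Payload 4.9 kg.
Tool frame: the origin (TCP) lies between the finger pads; the fingertips stand 25 mm ahead of it and the grasp point (between the pads) lies 6 mm ahead of it (arm.tip_extent is the distance from the TCP to the fingertips, in m); z points along the fingers, y is the line along which they close (so a half turn about z gives the same grasp; the last joint's range is limited). The gripper opens to 85 mm and grips with 20 to 120 N. Pads are 22 mm wide; open, the fingers measure 114 mm over their backs; the gripper's body (76 mm by 85 mm) begins 54 mm behind the grasp point. The pads swing forward as they close: fully open they stand 13 mm farther back than shut.
Start: joints at [1.088, 0.053, 1.613, -0, 1.476, -0.119], TCP at [0.222, 0.584, 0.256] pointing down, gripper open.
Joint ranges: [-3.01, 3.01], [-1.01, 2.22], [0.06, 2.58], [-1.02, 4.17], [0.09, 2.62], [-3.14, 3.14]. Speed limits (rad/s): [2.57, 2.57, 3.14, 3.14, 3.14, 3.14].

## Interface

Orientations are given as a 3x3 rotation matrix whose columns are the frame's x, y, z axes.
In Python, from plant import arm gives the robot as it stands. The module is installed in compiled form; this text tells all that it offers.
- The arm moves only by the tool step_arm, never from a script. Its argument "motion" is a list of rows, each an object with "xyz": the shift along the tool's x, y, z scaled (see below), a list of three; "rotation": the turn, a rotation vector about the tool's x, y, z scaled (see below), a list of three; "grip": the closure in counts, from 0 (fully open) to 255 (shut). In form: [{"xyz": [tx, ty, tz], "rotation": [wx, wy, wz], "grip": grip}, ...]. A call has 1 to 10 rows; each row is the pose to reach, as a shift and turn from the pose commanded when the call began, along the tool's axes at that moment; what a row does not reach only later rows make up. The controller multiplies each number of a shift by 250 mm and each number of a turn by 0.5 rad. A row lasts 1/12 s, in which the tool goes at most 41.7 mm and 7.16 degrees, less where a joint would pass 70% of its speed; a pose out of reach is approached as far as the arm can. A call with a number of a shift or a turn outside -1 to 1 is refused whole. A call with a gripper value outside its range is refused whole. The fingers move at their own pace and stop on an object; "force" is the grip in N (left out, the last holds). Time passes only in rows, so rows that repeat a pose let the fingers close. It gives the time, the measured TCP pose, the force, the opening and the grip force at its end, in the units of the state.
- arm.get_obs(): the state, without advancing time (a new reading comes with each control period).
- arm.get_image(name): name is "scene" or "side" or "wrist"; returns a dict with "img" (400x640x3 uint8, red, green, blue), "mtx" (3x3 intrinsics, pixels), "R" (3x3) and "t" (3): a world point X has camera coordinates R X + t. Camera axes: x right, y down, z forward; pixel columns grow to the right and rows downward; lengths in m; the calibration is good to about 2 mm. A picture is of the moment at which its call begins. There is no depth.
- arm.hand_in(): hands the job in; it is judged then, once.
The state is a dict: "t": time; "joint_positions": joint angles; "joint_vel": joint speeds; "joint_efforts": joint torques, N m; "eef_pos": TCP position; "eef_rot": TCP orientation; "contact_force": force on the tool from outside, world axes, zero at the start; "torque": the same for the moment, N m; "opening": opening from 0.0 (shut) to 1.0 (fully open); "finger_force": force on a finger pad.
Only numpy, scipy, OpenCV 4.12 (cv2) and the standard library are available. Lean on these libraries where they do the work, as an engineer would, in place of code of your own. Each camera call takes 0.05 s, during which the arm holds its last target. There are 200 camera calls.

## Task

Three spring-lid parts boxes stand in the plywood tray. Open the one that holds the wheel sets: press down its black release tab with a fingertip so that the lid springs up by itself, then push the lid back until it is fully open and rests on its stop. Leave the other two boxes shut, all boxes seated in the tray, and the things round it where they are; grasp and lift nothing.

Things in the scene. Friction and masses are not known exactly. Their poses are not given: they have to be found in the camera images.
- tray: Plywood tray fixed to the bench, 135 mm front to back, 210 mm wide; holds three boxes side by side, 64.5 mm apart, on its 6 mm floor. Walls 34 mm high at the rear, 26 mm at the sides, 16 mm in front. Origin: centre of its underside, on the bench; x from front to rear, y along the row, z up.
- box_wheels: White parts box with a clear-window lid, 116 x 62 x 39 mm (front to back, across, up), loose in one bay of the tray (which bay varies), holding four wheel sets (black 16 mm wheels in pairs on axles). Origin: centre of its underside; x from front (latch side, to the robot) to rear (hinge side), z up. THE BOX TO OPEN.
- box_nuts: White parts box with a clear-window lid, 116 x 62 x 39 mm (front to back, across, up), loose in one bay of the tray (which bay varies), holding steel hexagon nuts, 15 mm. Origin: centre of its underside; x from front (latch side, to the robot) to rear (hinge side), z up. To stay shut.
- box_screws: White parts box with a clear-window lid, 116 x 62 x 39 mm (front to back, across, up), loose in one bay of the tray (which bay varies), holding brass screws, 36 mm long. Origin: centre of its underside; x from front (latch side, to the robot) to rear (hinge side), z up. To stay shut.
- box_wheels_press (a point): Where a fingertip presses straight down: top of the ribbed thumb ledge of the wheel box's black release tab, 54 mm ahead of the box's origin, 30 mm over its underside. The tab is a rocker 28 mm wide; an upright hook, 20 to 29 mm behind this point and 13 mm higher than it, laps over the lid's front edge. The ledge goes on 8 mm ahead of this point; nothing stands above it.
- box_wheels_tab (a joint): Angle of that tab, rad: 0 at rest, 0.32 pressed right down (the pressing point then about 8 mm lower); its hook lets go of the lid at about 0.15. A spring resists with about 1 N at first and 3 N fully down, and returns the tab when it is let go.
- box_wheels_lid (a joint): Angle of that lid, rad: 0 shut; about 0.9 where its spring lifts it when unlatched (front edge then 65 mm above and 52 mm ahead of the hinge axis); 1.57 upright; 1.92 fully open, leaning back on its stop. Between 0.9 and upright it sinks back to 0.9 when let go; past upright it falls on to the stop by itself. It turns with under 0.5 N; over 2 N against the stop tips the box back.
- box_wheels_lid_edge (a point): Middle of the front (free) edge of that lid, which is 60 mm wide, 3 mm thick and 83 mm long from hinge axis to this edge; moves with the lid.
- box_wheels_hinge (a point): Middle of that lid's hinge axis, fixed in the box: 55 mm behind the box's origin, 37.5 mm over its underside; the axis runs along the box's y.
- box_nuts_lid (a joint): Angle of the lid of the box of nuts, rad: 0 shut. All three boxes have the same lid, spring and tab.
- box_screws_lid (a joint): Angle of the lid of the box of screws, rad: 0 shut.
- wagon: Dark red model goods wagon, 28 x 91 x 42 mm (x, y, z), loose, behind the tray; origin at the centre of its underside. Bystander.
- glue_pot: Brown glass jar with white screw lid, 38 mm across, 46 mm high, loose, right of the tray; origin at the centre of its underside. Bystander.
- tape_runner: Flat blue and white glue-tape dispenser, 52 x 109 x 20 mm (x, y, z), loose, right of the tray beyond the jar; origin at the centre of its underside. Bystander.
- screw_clamp: Fixed obstacle: a big screw clamp at the bench's right front corner. About its origin it fills x -0.11 to 0.12 m, y -0.06 to 0.05 m, and it stands up to 0.5 m above the bench. Take the arm round it, on the side of the robot, or over it.
- post_foot (a point): Foot, on the bench, of a fixed square wooden post (58 mm in x, 64 mm in y) behind and to the right of the tray; it rises 0.4 m and carries a beam that runs to the rear. Obstacle.

How it is judged:
By the outcome, as a careful person would: the job done as asked, in the order asked, and still so for the second after the job is handed in, with the robot touching nothing.
It also fails if it takes over 40 s, if anything falls off the work surface, if the arm or the gripper's body presses on something with over 40 N, if the wrist force passes 120 N, or if a joint passes its speed limit or range.

## Working session

There is one attempt and no reset: what is moved stays moved. The work goes in short steps, Python scripts to look and compute and a tool call to move; the robot and the scene stay as the last step left them, time stands still between calls to the robot, and variables do not carry over. Pictures are saved under pics/ and viewed, at most 10 in all, crops included, and the job is handed in when it is done.

Besides the shell and the picture viewer there is one more tool, called after "Request:" by a JSON object that holds its "fn" and its "kwargs", one argument or row to a line. step_arm: Moves the arm, as the interface text tells. Its arguments: {"type":"object","properties":{"motion":{"type":"array"},"force":{"type":"number"}},"required":["motion"]}

```bash
mkdir -p pics; python3 - <<'E'
from plant import arm
import cv2,numpy as np
np.set_printoptions(precision=4,suppress=True)
for n in ["scene","side","wrist"]:
    d=arm.get_image(n); cv2.imwrite(f"pics/{n}0.png",d["img"][:,:,::-1]); np.savez(f"pics/{n}0.npz",**d)
    print(n,-d["R"].T@d["t"],d["R"][2])
o=arm.get_obs(); print(o["t"],o["eef_pos"],o["eef_rot"],arm.tip_extent)
E
```

```text
scene [ 0.0591 -0.4941  0.6073] [ 0.5517  0.4774 -0.6839]
side [-0.0274 -1.033   0.412 ] [ 0.4822  0.8109 -0.3315]
wrist [0.161  0.607  0.3725] [ 0.2405 -0.0923 -0.9663]
0.15 [0.2222 0.5837 0.2553] [[-0.9345  0.3559 -0.0007]
 [ 0.3559  0.9345 -0.0014]
 [ 0.0002 -0.0016 -1.    ]] 0.025
```

View pics/scene0.png

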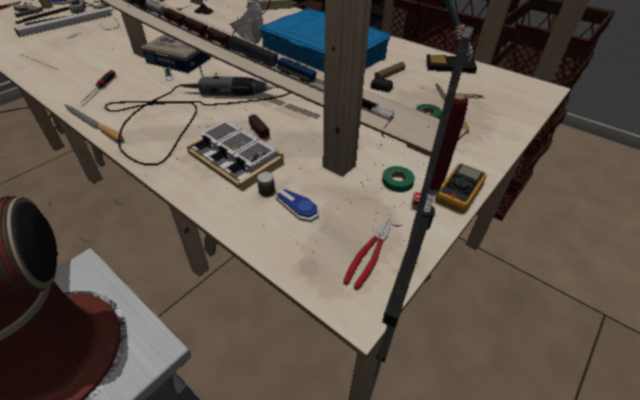

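View pics/side0.png

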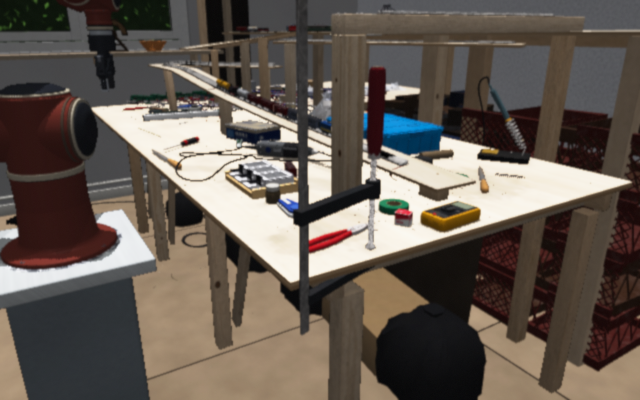

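The scene view shows the tray at about (235,153), with the jar at (266,184) and the wagon at (259,126) near it. I'll enlarge it and cast rays.

```bash
cat > h.py <<'E'
import numpy as np,cv2
from plant import arm
np.set_printoptions(precision=4,suppress=True)
def grab(n,tag):
    d=arm.get_image(n); cv2.imwrite(f"pics/{n}{tag}.png",d["img"][:,:,::-1]); np.savez(f"pics/{n}{tag}.npz",**d); return d
def ray(d,p,z):
    c=-d["R"].T@d["t"]; r=d["R"].T@np.linalg.inv(d["mtx"])@[p[0],p[1],1.]
    return c+r*(z-c[2])/r[2]
def proj(d,X):
    q=d["mtx"]@(d["R"]@np.asarray(X)+d["t"]); return q[:2]/q[2]
E
python3 - <<'E'
from h import *
d=np.load("pics/scene0.npz")
for p,z in [((188,150),.026),((237,186),.016),((282,160),.026),((222,120),.034),((266,192),0),((259,137),0)]: print(p,ray(d,p,z))
c=d["img"][110:200,175:295,::-1]; cv2.imwrite("pics/c0.png",cv2.resize(c,None,fx=6,fy=6,interpolation=cv2.INTER_CUBIC))
E
```

```text
(188, 150) [0.4493 0.2369 0.026 ]
(237, 186) [0.4459 0.056  0.016 ]
(282, 160) [0.5702 0.0347 0.026 ]
(222, 120) [0.5832 0.2666 0.034 ]
(266, 192) [0.4855 0.0058 0.    ]
(259, 137) [0.6244 0.1728 0.    ]
```

View pics/c0.png

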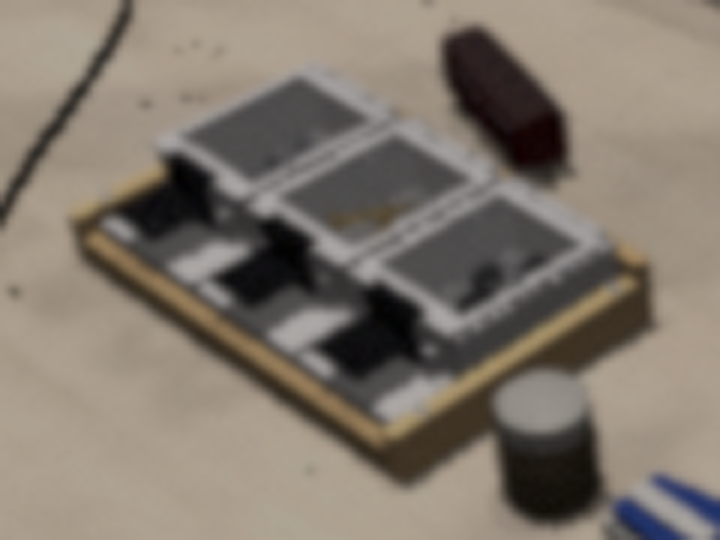

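The middle box shows brass, so it holds the screws. The right one shows black shapes, so it is probably the wheels. I'll bring the wrist camera over to confirm and measure.

Request:
{"fn": "step_arm", "kwargs": {
  "motion": [
    {"xyz":[-0.77,-0.74,0.06],"rotation":[0,0,-0.73],"grip":255},
    {"xyz":[-0.77,-0.74,0.06],"rotation":[0,0,-0.73],"grip":255},
    {"xyz":[-0.77,-0.74,0.06],"rotation":[0,0,-0.73],"grip":255},
    {"xyz":[-0.77,-0.74,0.06],"rotation":[0,0,-0.73],"grip":255},
    {"xyz":[-0.77,-0.74,0.06],"rotation":[0,0,-0.73],"grip":255},
    {"xyz":[-0.77,-0.74,0.06],"rotation":[0,0,-0.73],"grip":255},
    {"xyz":[-0.77,-0.74,0.06],"rotation":[0,0,-0.73],"grip":255},
    {"xyz":[-0.77,-0.74,0.06],"rotation":[0,0,-0.73],"grip":255}
  ]
}}

```text
t: 0.82
eef_pos: [0.3375, 0.3397, 0.2406]
eef_rot: [[-1.0, 0.004, -0.0], [0.004, 1.0, -0.001], [0.0, -0.001, -1.0]]
contact_force: [-0.4, 0.7, -0.5]
opening: 0.001
finger_force: 0.0
```

Request:
{"fn": "step_arm", "kwargs": {
  "motion": [
    {"xyz":[-0.37,-0.96,0.0],"rotation":[0,0,0],"grip":255},
    {"xyz":[-0.37,-0.96,0.0],"rotation":[0,0,0],"grip":255},
    {"xyz":[-0.37,-0.96,0.0],"rotation":[0,0,0],"grip":255},
    {"xyz":[-0.37,-0.96,0.0],"rotation":[0,0,0],"grip":255},
    {"xyz":[-0.37,-0.96,0.0],"rotation":[0,0,0],"grip":255},
    {"xyz":[-0.37,-0.96,0.0],"rotation":[0,0,0],"grip":255},
    {"xyz":[-0.37,-0.96,0.0],"rotation":[0,0,0],"grip":255},
    {"xyz":[-0.37,-0.96,0.0],"rotation":[0,0,0],"grip":255}
  ]
}}

```text
t: 1.48
eef_pos: [0.4299, 0.1015, 0.2413]
eef_rot: [[-1.0, 0.003, -0.0], [0.003, 1.0, 0.0], [0.0, 0.0, -1.0]]
contact_force: [0.3, -0.2, -0.9]
opening: -0.001
finger_force: 0.0
```

```bash
python3 -c "
from h import *
d=grab('wrist','1');o=arm.get_obs();print(o['eef_pos'],o['contact_force'])"
```

```text
[0.4294 0.1029 0.2412] [-0.9359  0.928   0.4284]
```

View pics/wrist1.png

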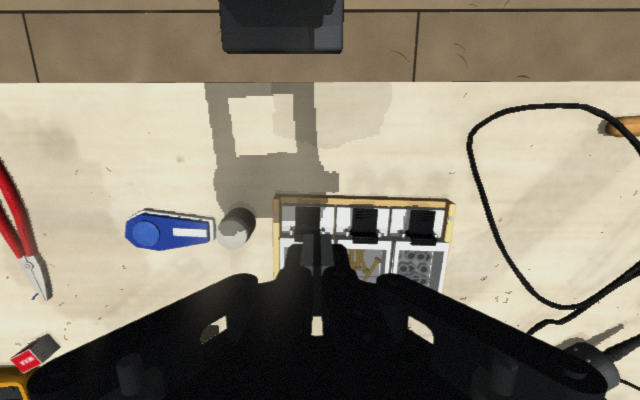

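The wrist view shows nuts at (415,265), screws at (363,263) and the wheel box by elimination at (308,240), which is the world-right bay. Next I'll measure its tab.

```bash
python3 - <<'E'
from h import *
d=np.load("pics/wrist1.npz")
c=d["img"][185:285,265:465,::-1]; cv2.imwrite("pics/c1.png",cv2.resize(c,None,fx=4,fy=4,interpolation=cv2.INTER_CUBIC))
for p,z in [((275,197),.016),((455,204),.016),((297,206),.036),((320,206),.036),((412,208),.036),((436,208),.036)]: print(p,ray(d,p,z))
E
```

```text
(275, 197) [0.4527 0.0533 0.016 ]
(455, 204) [0.4619 0.2642 0.016 ]
(297, 206) [0.4579 0.0801 0.036 ]
(320, 206) [0.458  0.1055 0.036 ]
(412, 208) [0.4607 0.2075 0.036 ]
(436, 208) [0.4607 0.2342 0.036 ]
```

View pics/c1.png

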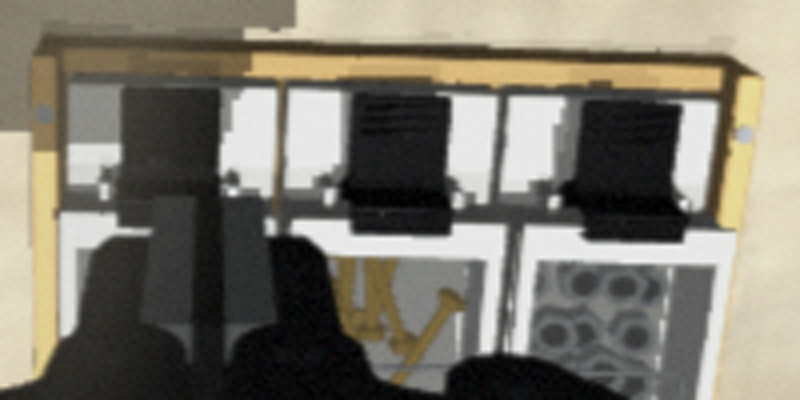

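```bash
python3 - <<'E'
from h import *
d=np.load("pics/wrist1.npz")
P=[]
for a,b in [((295.25,207),(320,207)),((353,208.3),(377.5,209)),((410.5,210.3),(435.5,210.8))]:
    A,B=ray(d,a,.036),ray(d,b,.036); P.append((A+B)/2); print(P[-1],np.linalg.norm(B-A))
v=P[2]-P[0]; yaw=np.arctan2(-v[0],v[1]); print("yaw",yaw,np.linalg.norm(v)/2)
ax=np.array([np.cos(yaw),np.sin(yaw),0])
for n,s in [("press",8),("lid edge shut",34),("hinge",117)]: print(n,P[0]+ax*s/1000)
s=np.load("pics/scene0.npz"); print(proj(s,P[0]))
E
```

```text
[0.4591 0.0918 0.036 ] 0.02740387728776552
[0.4612 0.1557 0.036 ] 0.02722961839029654
[0.4637 0.22   0.036 ] 0.027861618537848826
yaw -0.035562362940214344 0.06413435915002598
press [0.4671 0.0915 0.036 ]
lid edge shut [0.4931 0.0906 0.036 ]
hinge [0.576  0.0876 0.036 ]
[229.6677 169.6152]
```

Request:
{"fn": "step_arm", "kwargs": {
  "motion": [
    {"xyz":[-0.146,-0.04,0.2],"rotation":[0,0,0.07],"grip":255},
    {"xyz":[-0.146,-0.04,0.35],"rotation":[0,0,0.07],"grip":255},
    {"xyz":[-0.146,-0.04,0.5],"rotation":[0,0,0.07],"grip":255},
    {"xyz":[-0.146,-0.04,0.62],"rotation":[0,0,0.07],"grip":255},
    {"xyz":[-0.146,-0.04,0.62],"rotation":[0,0,0.07],"grip":255},
    {"xyz":[-0.146,-0.04,0.62],"rotation":[0,0,0.07],"grip":255}
  ]
}}

```text
t: 2.03
eef_pos: [0.4633, 0.0946, 0.0842]
eef_rot: [[-0.999, 0.031, -0.006], [0.031, 1.0, 0.0], [0.006, -0.0, -1.0]]
contact_force: [0.5, 0.3, 0.5]
opening: 0.001
finger_force: 0.0
```

```bash
python3 -c "
from h import *
d=grab('wrist','2');o=arm.get_obs();print(o['eef_pos'],o['eef_rot'],o['contact_force'])
cv2.imwrite('pics/c2.png',cv2.resize(d['img'][80:400,160:480,::-1],None,fx=1.8,fy=1.8))
P=o['eef_pos']
print(proj(d,[P[0],P[1],P[2]-.025]), proj(d,[.4671,.0915,.036]))"
```

```text
[0.4658 0.0944 0.0872] [[-0.9995  0.0314 -0.0001]
 [ 0.0314  0.9995  0.0004]
 [ 0.0002  0.0004 -1.    ]] [1.5598 0.3796 0.7956]
[316.1349 258.9976] [311.2551 241.5186]
```

View pics/c2.png

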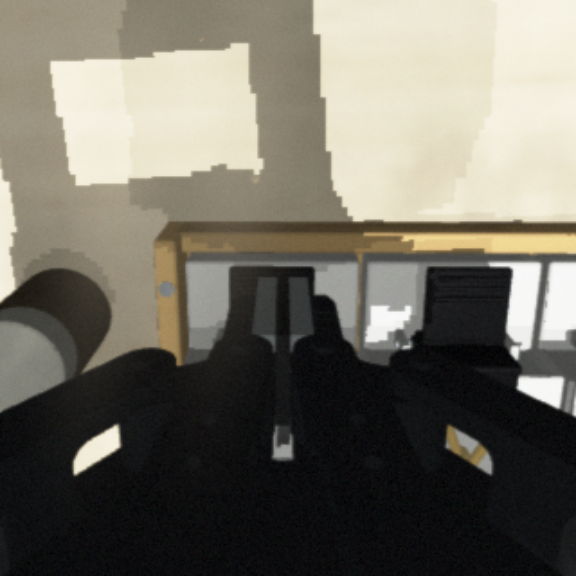

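The tips stand over the tab, about 3 mm too far to +y: fingers are at crop (283,300), the tab centre at 271. I'll shift and press.

Request:
{"fn": "step_arm", "kwargs": {
  "motion": [
    {"xyz":[0,-0.012,0.05],"rotation":[0,0,0],"grip":255},
    {"xyz":[0,-0.012,0.09],"rotation":[0,0,0],"grip":255},
    {"xyz":[0,-0.012,0.11],"rotation":[0,0,0],"grip":255},
    {"xyz":[0,-0.012,0.12],"rotation":[0,0,0],"grip":255},
    {"xyz":[0,-0.012,0.13],"rotation":[0,0,0],"grip":255},
    {"xyz":[0,-0.012,0.13],"rotation":[0,0,0],"grip":255},
    {"xyz":[0,-0.012,0.13],"rotation":[0,0,0],"grip":255}
  ]
}}

```text
t: 2.67
eef_pos: [0.4652, 0.0905, 0.0551]
eef_rot: [[-0.999, 0.034, -0.002], [0.034, 0.999, 0.001], [0.002, 0.001, -1.0]]
contact_force: [-6.7, 1.9, 7.2]
opening: 0.001
finger_force: 4.5
```

```bash
python3 -c "
from h import *
d=grab('scene','3');o=arm.get_obs();print(o['eef_pos'],o['contact_force'])
cv2.imwrite('pics/c3.png',cv2.resize(d['img'][70:210,155:315,::-1],None,fx=4,fy=4,interpolation=cv2.INTER_CUBIC))"
```

```text
[0.4652 0.0905 0.0551] [-6.7706  1.6266  8.0266]
```

View pics/c3.png

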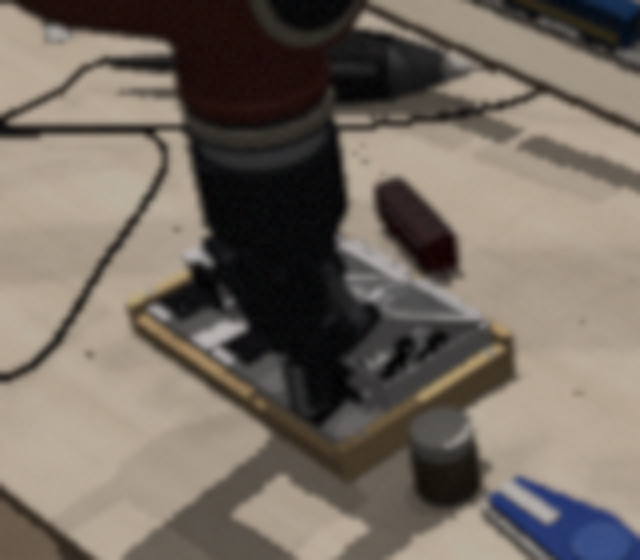

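The lid is up: the wheels at crop (400,350) are in the open and the lid's edge has risen behind the gripper. I'll lift clear while backing off a little.

Request:
{"fn": "step_arm", "kwargs": {
  "motion": [
    {"xyz":[0.02,0,-0.03],"rotation":[0,0,0],"grip":255},
    {"xyz":[0.04,0,-0.08],"rotation":[0,0,0],"grip":255},
    {"xyz":[0.04,0,-0.15],"rotation":[0,0,0],"grip":255},
    {"xyz":[0.04,0,-0.2],"rotation":[0,0,0],"grip":255},
    {"xyz":[0.04,0,-0.22],"rotation":[0,0,0],"grip":255},
    {"xyz":[0.04,0,-0.22],"rotation":[0,0,0],"grip":255}
  ]
}}

```text
t: 3.22
eef_pos: [0.4573, 0.0903, 0.1112]
eef_rot: [[-0.999, 0.034, 0.005], [0.034, 0.999, 0.0], [-0.005, 0.0, -1.0]]
contact_force: [0.2, 0.1, -0.2]
opening: 0.001
finger_force: 0.0
```

```bash
python3 -c "
from h import *
d=grab('side','4');o=arm.get_obs();print(o['eef_pos'],o['contact_force'])
P=o['eef_pos'];print(proj(d,P)); u,v=proj(d,[.524,.09,.108]);print(u,v)
cv2.imwrite('pics/c4.png',cv2.resize(d['img'][120:220,200:320,::-1],None,fx=5,fy=5,interpolation=cv2.INTER_CUBIC))"
```

```text
[0.4564 0.0903 0.1098] [-0.3238  0.3605 -0.1868]
[246.0433 155.3581]
269.55014445244234 152.72626910816282
```

View pics/c4.png

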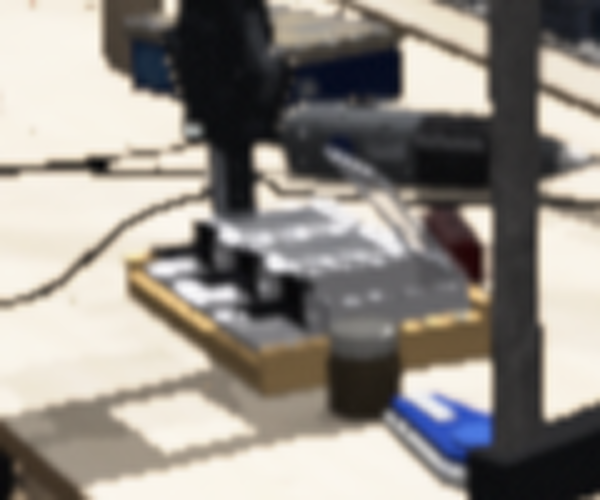

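The lid has sprung up to about 0.9 rad: edge near crop (330,150), hinge near (420,250), as predicted. The fingertips are in front of it, so I'll push it back past upright.

Request:
{"fn": "step_arm", "kwargs": {
  "motion": [
    {"xyz":[-0.08,0,0],"rotation":[0,0,0],"grip":255},
    {"xyz":[-0.16,0,0],"rotation":[0,0,0],"grip":255},
    {"xyz":[-0.22,0,0],"rotation":[0,0,0],"grip":255},
    {"xyz":[-0.28,0,0],"rotation":[0,0,0],"grip":255},
    {"xyz":[-0.33,0,0],"rotation":[0,0,0],"grip":255},
    {"xyz":[-0.38,0,0],"rotation":[0,0,0],"grip":255},
    {"xyz":[-0.42,0,0],"rotation":[0,0,0],"grip":255},
    {"xyz":[-0.45,0,0],"rotation":[0,0,0],"grip":255},
    {"xyz":[-0.47,0,0],"rotation":[0,0,0],"grip":255},
    {"xyz":[-0.47,0,0],"rotation":[0,0,0],"grip":255}
  ]
}}

```text
t: 4.1
eef_pos: [0.573, 0.0861, 0.1075]
eef_rot: [[-0.999, 0.034, -0.002], [0.034, 0.999, -0.0], [0.002, -0.0, -1.0]]
contact_force: [0.2, -0.3, 0.9]
opening: -0.002
finger_force: 0.0
```

```bash
python3 -c "
from h import *
d=grab('side','5');o=arm.get_obs();print(o['eef_pos'],o['contact_force'])
h=np.array([.576,.088,.0435])
for a in (.9,1.57,1.92): print(a,(proj(d,h+.083*np.array([-np.cos(a),0,np.sin(a)]))-[200,120])*5)
cv2.imwrite('pics/c5.png',cv2.resize(d['img'][120:220,200:320,::-1],None,fx=5,fy=5,interpolation=cv2.INTER_CUBIC))"
```

```text
[0.5723 0.0862 0.1073] [-0.5234 -0.0106 -0.0727]
0.9 [350.1016 163.3429]
1.57 [434.8852 118.4381]
1.92 [481.0655 121.2649]
```

View pics/c5.png

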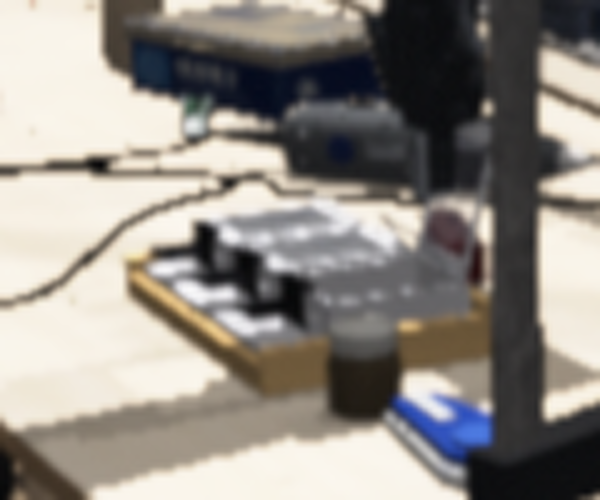

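The lid now leans back, from its hinge at (465,280) to its top at about (490,150). I'll withdraw forward and up, then check.

Request:
{"fn": "step_arm", "kwargs": {
  "motion": [
    {"xyz":[0.08,0,0],"rotation":[0,0,0],"grip":255},
    {"xyz":[0.2,0,0],"rotation":[0,0,0],"grip":255},
    {"xyz":[0.36,0,0],"rotation":[0,0,-0.02],"grip":255},
    {"xyz":[0.5,0,-0.1],"rotation":[0,0,0],"grip":255},
    {"xyz":[0.6,0,-0.2],"rotation":[0,0,0],"grip":255},
    {"xyz":[0.7,0,-0.35],"rotation":[0,0,0],"grip":255},
    {"xyz":[0.7,0.15,-0.5],"rotation":[0,0,0],"grip":255},
    {"xyz":[0.7,0.3,-0.5],"rotation":[0,0,0],"grip":255},
    {"xyz":[0.7,0.4,-0.5],"rotation":[0,0,0],"grip":255},
    {"xyz":[0.7,0.4,-0.5],"rotation":[0,0,0],"grip":255}
  ]
}}

```text
t: 4.98
eef_pos: [0.4008, 0.1959, 0.2348]
eef_rot: [[-1.0, 0.029, 0.002], [0.029, 1.0, 0.003], [-0.002, 0.003, -1.0]]
contact_force: [-1.0, -0.7, -0.5]
opening: 0.005
finger_force: 0.0
```

```bash
python3 -c "
from h import *
d=grab('scene','6');s=grab('side','6');o=arm.get_obs();print(o['t'],o['eef_pos'],o['contact_force'])
h=np.array([.576,.088,.0435])
a=d['img'][80:210,170:310,::-1];b=s['img'][120:220,200:320,::-1]
for th in (1.57,1.92):
  for y in (-.03,.03):
    X=h+.083*np.array([-np.cos(th),0,np.sin(th)])+[0,y,0]; print(th,y,(proj(d,X)-[170,80])*3,(proj(s,X)-[200,120])*3+[420,0])
I=np.zeros((390,780,3),np.uint8);I[:,:420]=cv2.resize(a,None,fx=3,fy=3,interpolation=2);I[:300,420:]=cv2.resize(b,None,fx=3,fy=3,interpolation=2)
cv2.imwrite('pics/c6.png',I)"
```

```text
5.0833 [0.4005 0.1927 0.2328] [-0.4444 -0.2698 -0.4915]
1.57 -0.03 [311.7011 117.5784] [697.2543  77.4181]
1.57 0.03 [255.903   89.8381] [665.2101  64.9421]
1.92 -0.03 [338.4255 107.5945] [725.2914  79.0702]
1.92 0.03 [282.9537  80.7368] [692.5944  66.6778]
```

View pics/c6.png

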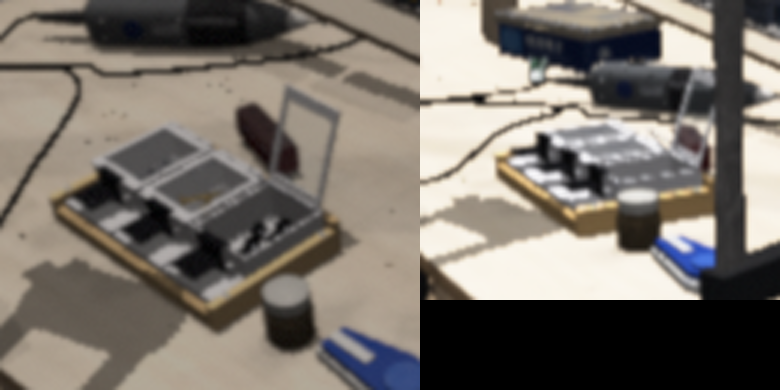

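The lid's top corners at (338,110) and (287,88) match the 1.92 rad prediction. The other two lids are shut, the boxes are seated and the bystanders look unmoved.

```bash
python3 -c "
from plant import arm
print(arm.hand_in())"
```

```text
the job is handed in; nothing more can be done
None
```

The wheel-set box (the right-hand bay) is open with its lid resting back on its stop, the other two boxes are shut, and the job was handed in at about 5 s of the 40 s allowed.

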